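# Square a flatted disc against the sprung alignment bar

## Robot

A 6-joint arm with a two-finger parallel gripper is mounted at the origin on the work surface. World frame = base frame: x ahead of the robot, y to its left, z up, the work surface at z = 0. Lengths are in m, angles in degrees, forces in N, time in s.
With the tool pointing down it reaches from about 0.4 to 0.825 m from the base axis. Payload 7 kg.
Tool frame: the origin (TCP) lies on the front face of the gripper's body, between the roots of the fingers; the fingertips stand 66 mm ahead of it and the grasp point (between the pads) lies 47 mm ahead of it; z points along the fingers, y is the line along which they close (so a half turn about z gives the same grasp; the last joint's range is limited). The gripper opens to 88 mm and grips with 3 to 60 N. Pads are 19 mm wide; open, the fingers measure 130 mm over their backs; the gripper's body (78 mm by 193 mm) begins 47 mm behind the grasp point.
Start: joints at [86.293, 20.546, 0.682, 0, -70.136, -16.507], TCP at [0.233, 0.633, 0.292] pointing down, gripper open.
Joint ranges: [-176.03, 176.03], [-82.01, 121.73], [-58.28, 71.71], [-173.87, 95.51], [-174.79, -0.11], [-173.66, 173.66]. Speed limits (degrees/s): [136.94, 136.94, 172.46, 180, 180, 180].

## Interface

Orientations are given as [roll, pitch, yaw] about the fixed x, y, z axes, in that order (R = Rz(yaw) Ry(pitch) Rx(roll)).
In Python, from plant import ctrl gives the robot as it stands.
- The arm moves only by the tool send_rows, never from a script. Its argument "deltas" is a list of rows, each a list of 2 entries, a list of its own where there are three numbers: the shift along the tool's x, y, z each as a share of 800 mm, from -1 to 1, then the turn about the tool's z as a share of 90 degrees, from -1 to 1. A call has exactly 5 rows; each row is the pose to reach, as a shift and turn from the pose commanded when the call began, along the tool's axes at that moment; what a row does not reach only later rows make up. A row lasts 1/12 s, in which the tool goes at most 41.7 mm and 7.16 degrees, less where a joint would pass 70% of its speed; a pose out of reach is approached as far as the arm can. A call with a number of a shift or a turn outside -1 to 1 is refused whole. A call with a gripper value outside its range is refused whole. "gripper" is the opening, from 0 (shut) to 1 (fully open), set as the call begins (left out, the last holds). The fingers move at their own pace and stop on an object; the grip force is fixed at half the most. Time passes only in rows, so rows that repeat a pose let the fingers close, or fill a call up. It gives the time, the measured TCP pose, the force, the opening and the grip force at its end, in the units of the state.
- ctrl.get_obs(): the state, without advancing time (a new reading comes with each control period).
- ctrl.snapshot(name): name is "scene" or "side" or "wrist"; returns a dict with "color" (480x640x3 uint8, red, green, blue), "vertical_fov" (degrees; the focal length in pixels is half the picture's height over the tangent of half this angle, whatever the lens; pixels are square), "cx", "cy" (the principal point, pixels), "rvec" (rotation vector, rad) and "tvec" (3), from world to camera coordinates, as OpenCV has them. Camera axes: x right, y down, z forward; pixel columns grow to the right and rows downward; lengths in m; the calibration is good to about 2 mm. A picture is of the moment at which its call begins. There is no depth.
- ctrl.close_job(): hands the job in; it is judged then, once.
Trained networks look in a picture, given as the dict that the camera call returned (one of the last four; its "shot" number tells which), for a name from the list of things; names that differ only in an ending like _2 or _b are one class to them, and where a whole thing is asked for, a point or a joint stands for the part that bears it (a point fixed in the world has none). Each returns a list of dicts, best first, with "conf" (0 to 1); they miss things now and then, are a little off and sometimes report something else, mostly with a low value. They report only what shows in the picture. A call takes as long as a camera call. They do not tell look-alikes from the thing itself.
- ctrl.boxes_of(picture, thing): "xy" ([column, row] as shares, 0 to 1, of the picture: columns of its width, rows of its height, amid what is visible of it).
- ctrl.cut_out(picture, thing): "pixels" (480x640 bool, what is visible of it) and "xy" ([column, row] as shares, 0 to 1, of the picture: columns of its width, rows of its height, amid what is visible of it).
The state is a dict: "clock": time; "joint_pos": joint angles; "qvel": joint speeds; "tau": joint torques, N m; "tool_pos": TCP position; "orientation": TCP orientation; "force": force on the tool from outside, world axes, zero at the start; "moment": the same for the moment, N m; "opening": finger opening in m; "gripper_force": force on a finger pad.
Only numpy, scipy, OpenCV 4.12 (cv2) and the standard library are available. Lean on these libraries where they do the work, as an engineer would, in place of code of your own. Each camera call takes 0.05 s, during which the arm holds its last target. There are 200 camera calls.

## Task

On the bench fixture, first push the carriage fully home so that its sprung alignment bar bears on the round edge of the steel disc. Then, pressing only lightly on top of the disc with a fingertip, turn it on its turntable until its flat edge lies squarely against the bar, with the bar still bearing on it and the carriage still home. Let go, leave the disc lying down on its turntable, and leave everything else on the bench where it is.

Things in the scene. Friction and masses are not known exactly. Their poses are not given: they have to be found in the camera images.
- fixture: Grey base plate screwed to the bench, 220 x 160 x 18 mm. Origin: underside of the plate, on the turntable's axis; x points along the carriage's travel, from the carriage towards the disc, z up. The plate reaches from x = -140 to +80 mm and y = -80 to +80 mm. On it: a round black turntable that carries the disc, and on the -x side the carriage with the alignment bar.
- disc: Polished steel disc, 100 mm diameter, 8 mm thick, 0.45 kg, lying loose around the hub pin (hole 22 mm, 1 mm of play). One flat is cut from its edge, 40 mm from the centre, 60 mm long. Origin: centre of its underside, 26 mm above the bench (its top 34 mm); its own -x axis points at the middle of the flat, z up. Neither press nor push it with more than 20 N in all: the bearing suffers.
- disc_flat (a point): Middle of the disc's flat edge, on its top rim. To turn the disc, press closed fingertips on its top about 36 mm from the centre, on the side away from the bar, and drag round the hub. With the bar bearing on it this takes a drag of about 1.5 N there, and some 8 N of pressing keep the fingertip from slipping; to turn past the flat takes nearly twice the drag.
- carriage (a joint): Travel (m) of the carriage along the fixture's +x, towards the disc: 0 drawn back, 0.030 fully home at a hard stop. It has friction of about 6 N and stays where it is left. It is a black block 30 x 64 x 20 mm with an upright aluminium tab on it.
- tab_top (a point): Centre of the top of the carriage's upright tab, 65 mm above the bench. The tab is 12 mm thick along the fixture's x, 40 mm wide, and stands 26 mm above the block, whose top is 39 mm above the bench; behind it (-x) is free room to push with closed fingers. It moves with the carriage: 110 mm from the turntable's axis when drawn back, 80 mm when home.
- bar (a joint): How far (m) the alignment bar is pushed back into the carriage against its spring (1.5 to 2 N throughout): 0 fully out, 0.014 fully in. With the carriage home it reads about 0.012 on the disc's round edge and about 0.002 when the flat lies squarely against it.
- bar_face (a point): Middle of the top edge of the bar's front face, 37 mm above the bench. The bar is a bright aluminium bar 90 mm wide along the fixture's y, 10 mm thick, 18 mm tall, between the carriage and the disc; its face is square to the fixture's x.
- spring_seat (a joint): How far (m) the turntable is pressed down on its spring: 0 at rest, 0.005 at its hard stop. It begins to sink at 2 to 4 N, then 2 N per mm (about 13 N at the stop), and rises again when let go. The turntable, 76 mm across, turns without end either way and stays where it is left (bearing friction 0.03 N m); its hub pin, 18 mm thick, stands 6 mm proud of the disc's top.
- washer: Steel washer, 22 mm across, 6 mm high, lying loose on a corner of the fixture's plate, 88 mm from the turntable's axis. To be left alone. Origin: centre of its underside.
- standoff: Brass standoff, 14 mm across, 22 mm tall, standing loose on the other far corner of the plate. To be left alone. Origin: centre of its underside.
- round_plate: Plain round steel plate without a flat, 90 mm across, 8 mm thick, lying on the bench to the left. To be left alone. Origin: centre of its underside.
There are look-alikes about, which are no part of the job. What is shaped like the disc but black is not meant.

How it is judged:
By the outcome, as a careful person would: the job done as asked, in the order asked, and still so for the second after the job is handed in, with the robot touching nothing.
It also fails if it takes over 61 s, if anything falls off the work surface, if the arm or the gripper's body presses on something with over 40 N, if the wrist force passes 120 N, or if a joint passes its speed limit or range.

## Working session

There is one attempt and no reset: what is moved stays moved. The work goes in short steps, Python scripts to look and compute and a tool call to move; the robot and the scene stay as the last step left them, time stands still between calls to the robot, and variables do not carry over. Pictures are saved under pics/ and viewed, at most 10 in all, crops included, and the job is handed in when it is done.

Besides the shell and the picture viewer there is one more tool, called as name(argument=value, ...), one argument or row to a line, values as JSON. send_rows: Moves the arm, as the interface text tells. Shift numbers are shares of 800 mm and turn numbers shares of 90 degrees, none past 1 either way. Its arguments: {"type":"object","properties":{"deltas":{"type":"array","items":{"type":"array"}},"gripper":{"type":"number"}},"required":["deltas"]}

```bash
ls; mkdir -p pics
cat > h.py <<'E'
import numpy as np, cv2
from scipy.spatial.transform import Rotation as R
from plant import ctrl
def cam(p):
    f=240/np.tan(np.radians(p["vertical_fov"])/2)
    K=np.array([[f,0,p["cx"]],[0,f,p["cy"]],[0,0,1]]);return K,cv2.Rodrigues(np.array(p["rvec"],float))[0],np.array(p["tvec"],float).ravel()
def ray(p,u,v,z):
    K,r,t=cam(p);d=r.T@np.linalg.inv(K)@[u,v,1];c=-r.T@t;return c+d*(z-c[2])/d[2]
def proj(p,X):
    K,r,t=cam(p);q=(r@np.atleast_2d(X).T).T+t;q=q@K.T;return q[:,:2]/q[:,2:]
def px(d): return d["xy"][0]*640,d["xy"][1]*480
def save(p,n): cv2.imwrite("pics/"+n,p["color"][:,:,::-1])
E
python3 - <<'E'
from h import *
o=ctrl.get_obs();print({k:np.round(v,3) for k,v in o.items()})
Z=dict(disc=.034,disc_flat=.034,tab_top=.065,bar_face=.037,washer=.024,standoff=.03,round_plate=.008,carriage=.04,fixture=.018)
for n in("scene","side","wrist"):
    p=ctrl.snapshot(n);save(p,n+"0.png");print(n,[k for k in p])
    for k,z in Z.items():
        print(k,[(round(d["conf"],2),np.round(px(d)).tolist(),np.round(ray(p,*px(d),z)[:2],3).tolist()) for d in ctrl.boxes_of(p,k)[:3]])
a=np.hstack([cv2.imread(f"pics/{n}0.png") for n in("scene","side")]);b=cv2.imread("pics/wrist0.png")
cv2.imwrite("pics/ss.png",cv2.resize(a,(800,300)))
E
```

```text
pics
{'clock': np.float64(0.0), 'joint_pos': array([ 8.6295e+01,  2.0593e+01,  6.3200e-01, -1.9000e-02, -7.0137e+01,
       -1.6509e+01]), 'qvel': array([-0.061, -0.101,  0.056,  0.054,  0.115, -0.025]), 'tau': array([ 0.0000e+00, -5.8272e+01,  2.9305e+01,  6.9970e+00,  7.0000e-03,
       -0.0000e+00]), 'tool_pos': array([0.233, 0.633, 0.291]), 'orientation': array([ 1.79902e+02, -1.10000e-02, -2.02200e+01]), 'force': array([-0.005,  0.675,  0.711]), 'moment': array([-0.034,  0.022, -0.064]), 'gripper_force': np.float64(0.0), 'opening': np.float64(0.088)}
scene ['color', 'vertical_fov', 'cx', 'cy', 'rvec', 'tvec', 'shot']
disc [(0.78, [168.0, 238.0], [0.318, -0.185]), (0.64, [244.0, 296.0], [0.496, -0.062])]
disc_flat [(0.79, [350.0, 277.0], [0.509, 0.145]), (0.68, [251.0, 293.0], [0.492, -0.049]), (0.67, [172.0, 238.0], [0.321, -0.178])]
tab_top [(0.78, [208.0, 317.0], [0.542, -0.134])]
bar_face [(0.55, [223.0, 314.0], [0.527, -0.107])]
washer []
standoff [(0.5, [254.0, 259.0], [0.413, -0.027])]
round_plate [(0.91, [433.0, 242.0], [0.453, 0.346])]
carriage [(0.89, [208.0, 319.0], [0
[... 336 characters left out ...]
.295, -0.178]), (0.68, [320.0, 244.0], [0.476, 0.125])]
tab_top [(0.71, [457.0, 338.0], [0.507, -0.148]), (0.38, [438.0, 335.0], [0.49, -0.128])]
bar_face [(0.58, [437.0, 333.0], [0.508, -0.115])]
washer [(0.54, [377.0, 273.0], [0.518, 0.028])]
standoff [(0.66, [340.0, 327.0], [0.405, -0.02])]
round_plate [(0.56, [242.0, 188.0], [0.456, 0.345]), (0.37, [398.0, 319.0], [0.494, -0.051])]
carriage [(0.89, [457.0, 343.0], [0.517, -0.146]), (0.23, [239.0, 193.0], [0.428, 0.303])]
fixture [(0.62, [438.0, 343.0], [0.508, -0.12])]
wrist ['color', 'vertical_fov', 'cx', 'cy', 'rvec', 'tvec', 'shot']
disc []
disc_flat []
tab_top []
bar_face []
washer []
standoff []
round_plate []
carriage []
fixture []
```

View pics/scene0.png

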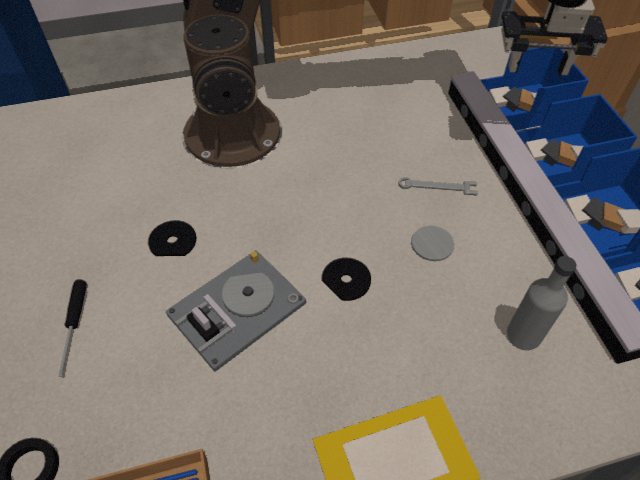

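View pics/side0.png

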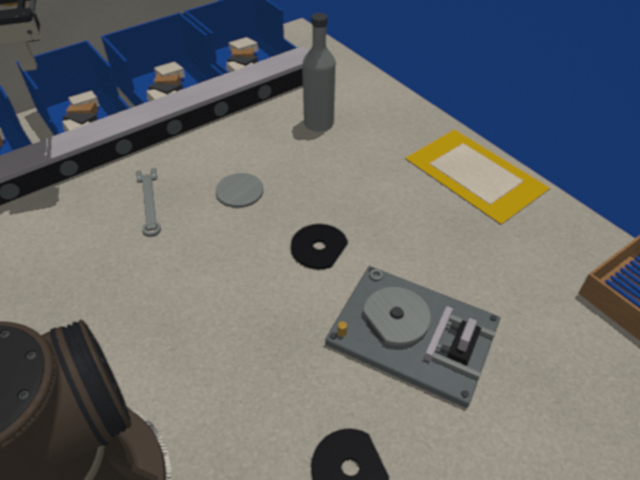

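Scene: the steel disc is on the fixture at about (248,293), with the carriage and tab at (208,318), the standoff at (254,258) and the washer at (293,297). In the side view the disc is at (397,315) with its flat towards lower left at about (378,335).

What could be taken for the disc: black flatted discs at scene (172,238) and (347,279), and the plain round plate at (433,242). I choose the steel disc on the turntable. The next step is to move over it for a close look.

send_rows(
  deltas=[
    [[0.032,0.038,0],0],
    [[0.064,0.076,0],0],
    [[0.097,0.115,0],0],
    [[0.129,0.153,0],0],
    [[0.161,0.191,0],0],
  ],
  gripper=0,
)

```text
clock: 1.92
tool_pos: [0.3016, 0.4437, 0.2922]
orientation: [-180.0, -0.0, -20.2]
force: [-0.1, 0.4, 0.4]
opening: 0.0601
gripper_force: 0.0
```

send_rows(
  deltas=[
    [[0.032,0.038,0],0],
    [[0.064,0.076,0],0],
    [[0.097,0.115,0],0],
    [[0.129,0.153,0],0],
    [[0.161,0.191,0],0],
  ],
)

```text
clock: 2.33
tool_pos: [0.3695, 0.2557, 0.2926]
orientation: [-179.9, -0.0, -20.2]
force: [1.4, 0.6, -0.9]
opening: 0.0264
gripper_force: 0.0
```

send_rows(
  deltas=[
    [[0.032,0.038,0],0],
    [[0.064,0.076,0],0],
    [[0.097,0.115,0],0],
    [[0.129,0.153,0],0],
    [[0.161,0.191,0],0],
  ],
)

```text
clock: 2.75
tool_pos: [0.4376, 0.0678, 0.2928]
orientation: [-179.9, -0.1, -20.2]
force: [1.3, 1.0, 0.4]
opening: 0.0005
gripper_force: 0.0
```

send_rows(
  deltas=[
    [[0.032,0.038,0],0.07],
    [[0.064,0.076,0],0.14],
    [[0.09,0.11,0],0.22],
    [[0.09,0.11,0],0.29],
    [[0.09,0.11,0],0.36],
  ],
)

```text
clock: 3.17
tool_pos: [0.4748, -0.04, 0.292]
orientation: [180.0, 0.0, -53.2]
force: [-0.0, 0.1, 0.5]
opening: 0.0003
gripper_force: 0.0
```

Run:
```python
from h import *
o=ctrl.get_obs();print({k:np.round(o[k],3) for k in("clock","joint_pos","tool_pos","orientation","force")})
Z=dict(disc=.034,disc_flat=.034,tab_top=.065,bar_face=.037,washer=.024,standoff=.04,fixture=.018)
p=ctrl.snapshot("wrist");save(p,"w1.png");K,r,t=cam(p);print(-r.T@t,r[2],K[0,0])
for k,z in Z.items():
    print(k,[(round(d["conf"],2),np.round(px(d)).tolist(),np.round(ray(p,*px(d),z)[:2],4).tolist()) for d in ctrl.boxes_of(p,k)[:3]])
```

```text
{'clock': np.float64(3.167), 'joint_pos': array([ 1.8929e+01,  1.5310e+00, -2.3447e+01,  6.0000e-03, -6.5045e+01,
        1.7887e+01]), 'tool_pos': array([ 0.475, -0.04 ,  0.292]), 'orientation': array([ 1.79976e+02,  2.00000e-03, -5.31810e+01]), 'force': array([-0.049,  0.138,  0.457])}
[ 0.51513016 -0.09238511  0.38594372] [-0.14869794  0.19737608 -0.96898483] 401.0880334225391
disc [(0.9, [319.0, 182.0], [0.4947, -0.0594]), (0.81, [572.0, 202.0], [0.3046, -0.1795])]
disc_flat [(0.86, [570.0, 206.0], [0.3033, -0.1755]), (0.62, [319.0, 185.0], [0.4934, -0.0572])]
tab_top [(0.83, [341.0, 82.0], [0.5278, -0.1325]), (0.59, [337.0, 113.0], [0.5168, -0.1125])]
bar_face [(0.79, [336.0, 116.0], [0.5158, -0.1117])]
washer [(0.79, [251.0, 240.0], [0.5124, 0.0232])]
standoff []
fixture [(0.73, [319.0, 183.0], [0.4932, -0.0572]), (0.6, [334.0, 117.0], [0.517, -0.1114])]
```

View pics/w1.png

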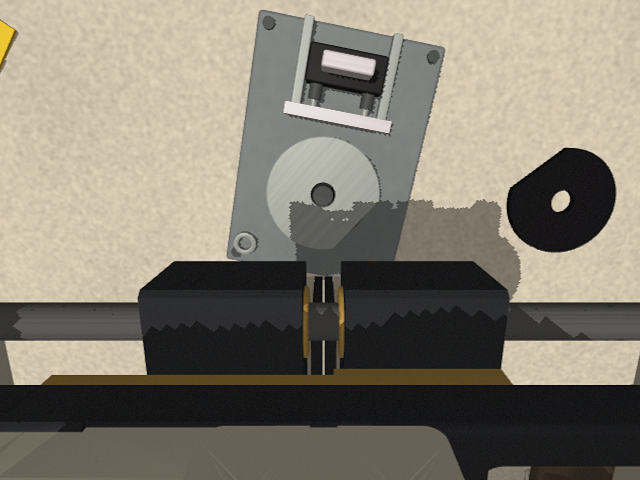

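Wrist view: plate corners are at (260,10), (445,46) and (227,258), the hub at (322,195), the tab top at (349,64), the bar's front edge runs (284,110)-(389,131), and the flat faces lower right, partly in shadow. I'll rectify this into the fixture frame.

```bash
cat >> h.py <<'E'
def rect(p,c,yaw,z=.034,s=3,w=130):
    # top-down crop in fixture frame at height z: col=x+w/.., row=-y ; s px/mm, +-w mm
    n=int(2*w*s/1); g=(np.arange(n)/s-w)/1000
    X,Y=np.meshgrid(g,-g); a=np.radians(yaw)
    P=np.stack([c[0]+X*np.cos(a)-Y*np.sin(a),c[1]+X*np.sin(a)+Y*np.cos(a),np.full_like(X,z)],-1).reshape(-1,3)
    m=proj(p,P).reshape(n,n,2).astype(np.float32)
    return cv2.remap(p["color"][:,:,::-1].copy(),m[...,0],m[...,1],cv2.INTER_LINEAR)
E
python3 - <<'E'
from h import *
p=ctrl.snapshot("wrist")
A,B,C=[ray(p,u,v,.018)[:2] for u,v in((260,10),(445,46),(227,258))]
print(A,B,C,np.linalg.norm(B-A),np.linalg.norm(C-A))
e=(C-A)/np.linalg.norm(C-A); yaw=np.degrees(np.arctan2(e[1],e[0])); n=np.array([e[1],-e[0]])
f=(B-A)/np.linalg.norm(B-A);print("yaw",yaw,"from AB",np.degrees(np.arctan2(f[1],f[0]))+90)
hub=ray(p,322,195,.040)[:2];t=ray(p,349,64,.065)[:2]
print("hub",hub,"tab",t,"dist",np.linalg.norm(hub-t),np.degrees(np.arctan2(*(hub-t)[::-1])))
print("from plate:",A+.14*e+.08*f)
s=ctrl.snapshot("side")
im=np.hstack([cv2.resize(rect(q,hub,yaw,s=4,w=62),(396,396)) for q in(p,s)])
im=cv2.convertScaleAbs(im,alpha=1.5);cv2.imwrite("pics/r1.png",im)
E
```

```text
[ 0.61853676 -0.13757782] [ 0.47885132 -0.21040051] [0.51957307 0.05680642] 0.15752830365057377 0.21812621989343786
yaw 116.98127110270056 from AB -62.465464379814904
hub [ 0.48613266 -0.04941956] tab [ 0.53192936 -0.14219345] dist 0.10346174967424691 116.27268847353231
from plate: [ 0.48408029 -0.04979879]
```

View pics/r1.png

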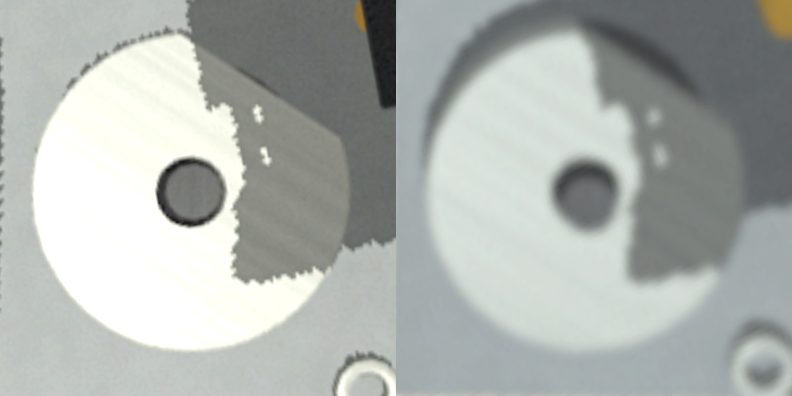

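Rectified view, 3.2 px/mm and centred on the hub at (192,192). The disc radius measures 50 mm. The flat runs (190,33)-(340,135), which is 40.8 mm out, and its normal is at +56° in the fixture frame. The disc must therefore turn +124° (counter-clockwise). The fixture is at (0.4855, -0.0495) with yaw 117°. Next I go behind the tab.

send_rows(
  deltas=[
    [[0.049,0.007,0],0.05],
    [[0.098,0.014,0],0.109],
    [[0.147,0.021,0],0.109],
    [[0.196,0.0275,0],0.109],
    [[0.196,0.0275,0],0.109],
  ],
)

```text
clock: 4.08
tool_pos: [0.5548, -0.18, 0.291]
orientation: [179.9, -0.0, -62.5]
force: [0.8, 0.4, 0.5]
opening: 0.0001
gripper_force: 0.0
```

send_rows(
  deltas=[
    [[0,0,0.05],0],
    [[0,0,0.1],0],
    [[0,0,0.15],0],
    [[0,0,0.19],0],
    [[0,0,0.205],0],
  ],
)

```text
clock: 4.5
tool_pos: [0.5496, -0.1752, 0.1231]
orientation: [179.7, 0.2, -62.4]
force: [-0.9, -0.0, -0.1]
opening: 0.0003
gripper_force: 0.0
```

```bash
cat >> h.py <<'E'
HUB=np.array([.4855,-.0495]);YAW=117.
def fx(P,hub=HUB):
    a=np.radians(YAW);d=np.array(P[:2])-hub;return 1000*np.array([d@[np.cos(a),np.sin(a)],d@[-np.sin(a),np.cos(a)]])
def st():
    o=ctrl.get_obs();a=np.radians(YAW);F=np.array(o["force"])
    print("t %.2f"%o["clock"],"fix xy",np.round(fx(o["tool_pos"]),1),"tipz %.1f"%(1000*o["tool_pos"][2]-66),"yaw %.1f"%o["orientation"][2],"Ffix",np.round([F[:2]@[np.cos(a),np.sin(a)],F[:2]@[-np.sin(a),np.cos(a)],F[2]],1))
E
python3 - <<'E'
from h import *
st()
s=ctrl.snapshot("side");im=s["color"][220:420,300:560,::-1];cv2.imwrite("pics/s2.png",cv2.resize(im,(780,600),interpolation=2))
E
```

```text
t 4.50 fix xy [-141.1   -0. ] tipz 57.1 yaw -62.4 Ffix [ 0.4  0.8 -0.1]
```

View pics/s2.png

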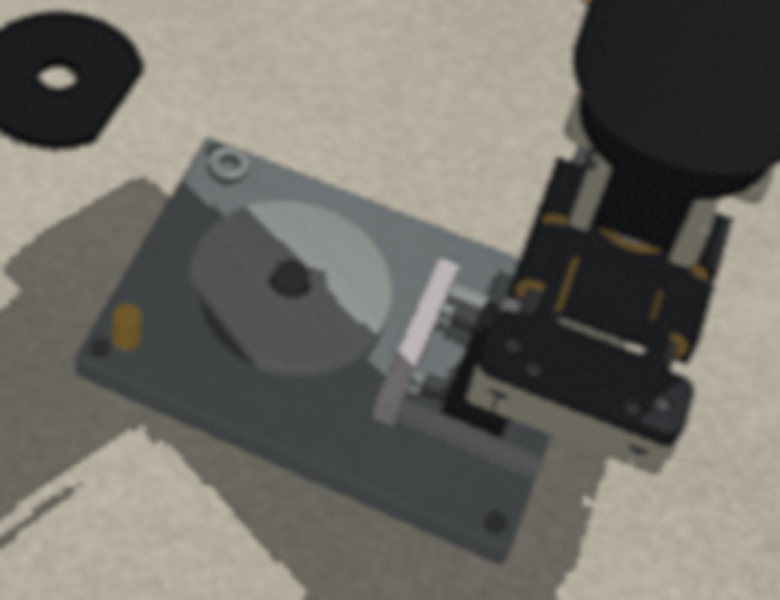

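The gripper is centred behind the tab and clear of it (tab around (505,305) in the crop). I'll lower slightly and then push.

send_rows(
  deltas=[
    [[0,0,0.004],0],
    [[0,0,0.009],0],
    [[-0.005,0,0.009],0],
    [[-0.01,0,0.009],0],
    [[-0.01,0,0.009],0],
  ],
)

```text
clock: 4.97
tool_pos: [0.5488, -0.168, 0.1222]
orientation: [-179.9, -0.0, -62.4]
force: [-0.2, 0.1, -0.5]
opening: 0.0007
gripper_force: 0.0
```

send_rows(
  deltas=[
    [[-0.003,0,0],0],
    [[-0.006,0,0],0],
    [[-0.009,0,0],0],
    [[-0.012,0,0],0],
    [[-0.015,0,0],0],
  ],
)

```text
clock: 5.38
tool_pos: [0.5434, -0.1582, 0.1213]
orientation: [-180.0, -0.1, -62.4]
force: [2.8, -6.3, -0.8]
opening: 0.0006
gripper_force: 3.1
```

send_rows(
  deltas=[
    [[-0.003,0,0],0],
    [[-0.006,0,0],0],
    [[-0.009,0,0],0],
    [[-0.012,0,0],0],
    [[-0.015,0,0],0],
  ],
)

```text
clock: 5.8
tool_pos: [0.5382, -0.1479, 0.1213]
orientation: [-179.9, -0.1, -62.4]
force: [3.2, -7.3, -2.6]
opening: 0.0007
gripper_force: 3.9
```

```bash
python3 -c "
from h import *
st()"
```

```text
t 5.80 fix xy [-111.6   -2.3] tipz 55.3 yaw -62.4 Ffix [-8.   0.5 -2.6]
```

Pushing at the expected ~7 N. Continuing.

send_rows(
  deltas=[
    [[-0.003,0,0],0],
    [[-0.006,0,0],0],
    [[-0.009,0,0],0],
    [[-0.012,0,0],0],
    [[-0.013,0,0],0],
  ],
)

```text
clock: 6.22
tool_pos: [0.5336, -0.1386, 0.1213]
orientation: [-179.9, -0.1, -62.4]
force: [2.7, -7.3, -2.7]
opening: 0.0004
gripper_force: 4.0
```

```bash
python3 -c "
from h import *
st()"
```

```text
t 6.22 fix xy [-101.3   -2.4] tipz 55.3 yaw -62.4 Ffix [-7.7  0.9 -2.7]
```

send_rows(
  deltas=[
    [[-0.0015,0,0],0],
    [[-0.003,0,0],0],
    [[-0.0045,0,0],0],
    [[-0.006,0,0],0],
    [[-0.006,0,0],0],
  ],
)

```text
clock: 6.63
tool_pos: [0.5328, -0.1367, 0.1215]
orientation: [-179.9, -0.3, -62.4]
force: [10.1, -24.7, -9.8]
opening: 0.0003
gripper_force: 13.4
```

```bash
python3 -c "
from h import *
st()"
```

```text
t 6.63 fix xy [-99.2  -2.5] tipz 55.5 yaw -62.4 Ffix [-26.6   2.3  -9.8]
```

Hard stop reached: the force jumped from 8 to 27 N. I'll back off, raise, and move over for a fresh look.

send_rows(
  deltas=[
    [[0.008,0,0],0],
    [[0.016,0,0],0],
    [[0.024,0,0],0],
    [[0.03,0,0],0],
    [[0.03,0,0],0],
  ],
)

```text
clock: 7.05
tool_pos: [0.542, -0.1556, 0.1209]
orientation: [-180.0, -0.0, -62.5]
force: [-0.3, 0.9, 0.1]
opening: 0.0003
gripper_force: 0.0
```

send_rows(
  deltas=[
    [[0,0,-0.05],0],
    [[0,0,-0.1],0],
    [[0,0,-0.15],0],
    [[0,0,-0.2],0],
    [[0,0,-0.2],0],
  ],
)

```text
clock: 7.47
tool_pos: [0.5447, -0.1555, 0.29]
orientation: [-179.4, -0.4, -62.3]
force: [1.2, -0.4, 1.6]
opening: 0.0008
gripper_force: 0.0
```

send_rows(
  deltas=[
    [[-0.05,0,0],0],
    [[-0.1,0,0],0],
    [[-0.15,0,0],0],
    [[-0.2,0,0],0],
    [[-0.2,0,0],0],
  ],
)

```text
clock: 7.88
tool_pos: [0.4649, -0.0091, 0.2813]
orientation: [-179.9, 0.1, -62.2]
force: [-0.8, -0.5, -0.1]
opening: 0.0008
gripper_force: 0.0
```

Run:
```python
from h import *
st()
p=ctrl.snapshot("wrist");s=ctrl.snapshot("scene")
im=np.hstack([cv2.resize(rect(q,HUB,YAW,s=3,w=100),(400,400)) for q in(p,s)])
save(p,"w3.png");cv2.imwrite("pics/r3.png",cv2.convertScaleAbs(im,alpha=1.4))
```

```text
t 7.88 fix xy [45.4  0. ] tipz 215.3 yaw -62.2 Ffix [-0.   1.  -0.1]
```

View pics/r3.png

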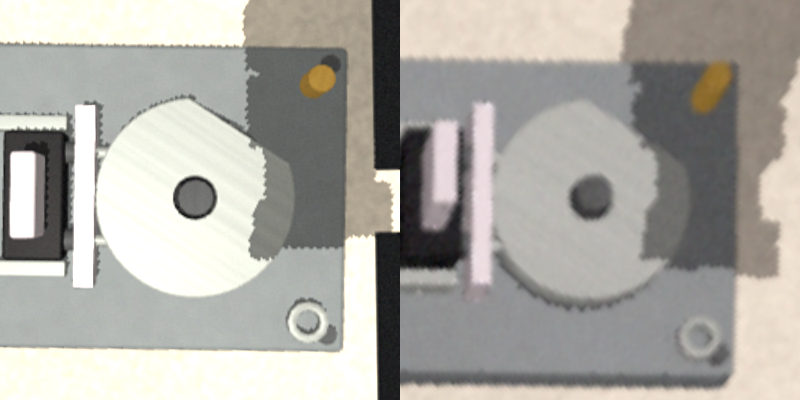

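Rectified, 2 px/mm: hub at (195,197), bar face at x≈95, so about 50 mm from the hub and bearing on the round edge with the carriage home. The flat runs (188,97)-(288,162), with its normal at about 57°. The plate is tilted 0.7°, so I refine the frame to hub (0.4853, -0.0524), yaw 116.3. The start of the stroke is at θ=-61°.

send_rows(
  deltas=[
    [[0.01,-0.01,0],0.07],
    [[0.02,-0.02,0],0.14],
    [[0.03,-0.03,0],0.22],
    [[0.039,-0.0375,0],0.29],
    [[0.039,-0.0375,0],0.36],
  ],
)

```text
clock: 8.4
tool_pos: [0.5103, -0.0284, 0.2804]
orientation: [180.0, -0.0, -95.2]
force: [0.9, 1.0, -0.4]
opening: 0.0004
gripper_force: 0.0
```

send_rows(
  deltas=[
    [[0,0,0.04],0.07],
    [[0,0,0.08],0.14],
    [[0,0,0.12],0.22],
    [[0,0,0.16],0.29],
    [[0,0,0.17],0.332],
  ],
)

```text
clock: 8.82
tool_pos: [0.5062, -0.0288, 0.14]
orientation: [179.7, -0.3, -125.2]
force: [-1.1, -0.0, -0.2]
opening: 0.0005
gripper_force: 0.0
```

```bash
sed -i 's/^HUB=.*/HUB=np.array([.4853,-.0524]);YAW=116.3/' h.py
cat >> h.py <<'E'
def go(th,r=36):
    # shift in tool mm to the point at angle th, radius r, and the turn about tool z
    o=ctrl.get_obs();b=np.radians(YAW+th);T=HUB+r/1000*np.array([np.cos(b),np.sin(b)])
    d=T-np.array(o["tool_pos"][:2]);y=o["orientation"][2];a=np.radians(y)
    turn=-((YAW-180+th-y+180)%360-180)
    print("shares",np.round([d@[np.cos(a),np.sin(a)]/.8,d@[np.sin(a),-np.cos(a)]/.8,turn/90],4))
E
python3 -c "
from h import *
st();go(-61)"
```

```text
t 8.82 fix xy [ 11.9 -29.2] tipz 74.0 yaw -125.2 Ffix [ 0.5  1.  -0.2]
shares [-0.0058  0.0048 -0.0058]
```

send_rows(
  deltas=[
    [[-0.003,0.002,0.01],0],
    [[-0.006,0.005,0.02],0],
    [[-0.006,0.005,0.03],0],
    [[-0.006,0.005,0.038],0],
    [[-0.006,0.005,0.038],0],
  ],
)

```text
clock: 9.23
tool_pos: [0.5078, -0.0209, 0.1137]
orientation: [180.0, -0.0, -124.6]
force: [0.0, 0.3, 0.7]
opening: 0.0006
gripper_force: 0.0
```

```bash
python3 -c "
from h import *
st();go(-61)"
```

```text
t 9.23 fix xy [ 18.3 -34.1] tipz 47.7 yaw -124.6 Ffix [ 0.3 -0.2  0.7]
shares [0.0033 0.0007 0.0006]
```

send_rows(
  deltas=[
    [[0.002,0,0.006],0],
    [[0.003,0,0.01],0],
    [[0.003,0,0.012],0],
    [[0.003,0,0.012],0],
    [[0.003,0,0.012],0],
  ],
)

```text
clock: 9.65
tool_pos: [0.5068, -0.0228, 0.1052]
orientation: [-180.0, 0.0, -124.7]
force: [-1.0, 0.2, -0.8]
opening: 0.0007
gripper_force: 0.0
```

send_rows(
  deltas=[
    [[0,0,0.0006],0],
    [[0,0,0.0012],0],
    [[0,0,0.0018],0],
    [[0,0,0.0024],0],
    [[0,0,0.0024],0],
  ],
)

```text
clock: 10.07
tool_pos: [0.5066, -0.0228, 0.103]
orientation: [180.0, -0.0, -124.7]
force: [0.0, -0.2, 0.2]
opening: 0.0003
gripper_force: 0.0
```

send_rows(
  deltas=[
    [[0,0,0.0006],0],
    [[0,0,0.0012],0],
    [[0,0,0.0018],0],
    [[0,0,0.0024],0],
    [[0,0,0.0024],0],
  ],
)

```text
clock: 10.48
tool_pos: [0.5066, -0.0228, 0.101]
orientation: [180.0, -0.0, -124.7]
force: [0.1, 1.6, -0.7]
opening: 0.0005
gripper_force: 0.0
```

```bash
python3 -c "
from h import *
st();go(-61)"
```

```text
t 10.48 fix xy [ 17.1 -32.2] tipz 35.0 yaw -124.7 Ffix [ 1.4 -0.8 -0.7]
shares [ 0.0005  0.0008 -0.0001]
```

send_rows(
  deltas=[
    [[0,0,0.0006],0],
    [[0,0,0.0012],0],
    [[0,0,0.0018],0],
    [[0,0,0.0024],0],
    [[0,0,0.0024],0],
  ],
)

```text
clock: 10.9
tool_pos: [0.5069, -0.0227, 0.0994]
orientation: [-180.0, 0.0, -124.7]
force: [-0.1, 1.3, 4.1]
opening: 0.0005
gripper_force: 1.9
```

send_rows(
  deltas=[
    [[0,0,0.0004],0],
    [[0,0,0.0008],0],
    [[0,0,0.0012],0],
    [[0,0,0.0012],0],
    [[0,0,0.0012],0],
  ],
)

```text
clock: 11.32
tool_pos: [0.5069, -0.0227, 0.0985]
orientation: [-180.0, 0.0, -124.7]
force: [-0.8, 2.0, 4.6]
opening: 0.0007
gripper_force: 2.7
```

```bash
python3 -c "
from h import *
st()"
```

```text
t 11.32 fix xy [ 17.  -32.5] tipz 32.5 yaw -124.7 Ffix [ 2.1 -0.1  4.6]
```

send_rows(
  deltas=[
    [[0,0,0.0006],0],
    [[0,0,0.0012],0],
    [[0,0,0.0018],0],
    [[0,0,0.0024],0],
    [[0,0,0.0024],0],
  ],
)

```text
clock: 11.73
tool_pos: [0.5071, -0.0227, 0.0969]
orientation: [-180.0, 0.0, -124.7]
force: [-1.4, 1.0, 8.6]
opening: 0.0002
gripper_force: 4.2
```

```bash
python3 -c "
from h import *
st()"
```

```text
t 11.73 fix xy [ 17.  -32.7] tipz 30.9 yaw -124.7 Ffix [1.5 0.8 8.6]
```

send_rows(
  deltas=[
    [[0.0001,0.0024,0.0006],-0.0333],
    [[0.0003,0.0047,0.0006],-0.0667],
    [[0.0006,0.007,0.0006],-0.1],
    [[0.001,0.0094,0.0006],-0.1333],
    [[0.0015,0.0116,0.0006],-0.1667],
  ],
)

```text
clock: 12.15
tool_pos: [0.4997, -0.0184, 0.0968]
orientation: [-179.8, 0.1, -109.5]
force: [2.1, -1.7, 7.1]
opening: 0.0004
gripper_force: 3.8
```

```bash
cat >> h.py <<'E'
def flat(p,n):
    cv2.imwrite("pics/"+n,cv2.convertScaleAbs(rect(p,HUB,YAW,s=4,w=62,z=.031),alpha=1.4))
E
python3 -c "
from h import *
st();flat(ctrl.snapshot('side'),'a.png')"
```

```text
t 12.15 fix xy [ 24.1 -28. ] tipz 30.8 yaw -109.5 Ffix [-2.5 -1.2  7.1]
```

View pics/a.png

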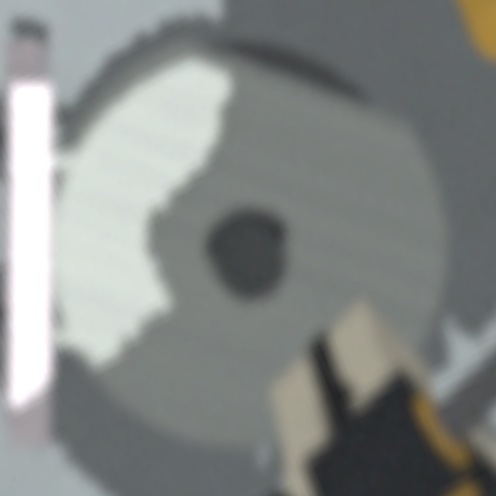

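The disc is turning with the finger: the flat now runs (225,45)-(410,125), normal at about 67-70°, and the bar still bears. I'll press about 1 mm more and continue.

send_rows(
  deltas=[
    [[0.0001,0.0031,0.0004],-0.0444],
    [[0.0004,0.0063,0.0008],-0.0889],
    [[0.001,0.0094,0.001],-0.1333],
    [[0.0017,0.0124,0.001],-0.1778],
    [[0.0027,0.0154,0.001],-0.2222],
  ],
)

```text
clock: 12.62
tool_pos: [0.4882, -0.0157, 0.0963]
orientation: [-179.7, 0.1, -89.4]
force: [2.2, 1.0, 8.1]
opening: 0.0004
gripper_force: 4.4
```

```bash
python3 -c "
from h import *
st();go(-26)"
```

```text
t 12.62 fix xy [ 31.6 -18.8] tipz 30.3 yaw -89.4 Ffix [-0.1 -2.4  8.1]
shares [0.0008 0.0038 0.0028]
```

send_rows(
  deltas=[
    [[0.0003,0.0031,0.0004],-0.0444],
    [[0.0006,0.0063,0.0007],-0.0889],
    [[0.0012,0.0094,0.0007],-0.1333],
    [[0.0019,0.0124,0.0007],-0.1778],
    [[0.0029,0.0154,0.0007],-0.2222],
  ],
)

```text
clock: 13.03
tool_pos: [0.4763, -0.0174, 0.0959]
orientation: [-179.6, -0.0, -69.4]
force: [0.3, 7.6, 10.2]
opening: 0.0008
gripper_force: 5.0
```

```bash
python3 -c "
from h import *
st();go(-6);
p=ctrl.snapshot('side');flat(p,'b.png')"
```

```text
t 13.03 fix xy [35.4 -7.4] tipz 29.9 yaw -69.4 Ffix [ 6.7 -3.7 10.2]
shares [-0.0001  0.0046  0.0028]
```

View pics/b.png

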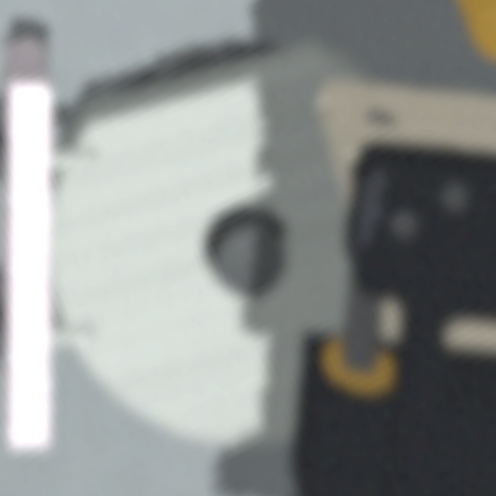

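The flat runs (80,125)-(270,55), normal at about 110°, so there is no slip; about 70° remain. The radial reaction is 6.7 N, so I ease outward slightly and continue.

send_rows(
  deltas=[
    [[-0.0007,0.0031,0],-0.0444],
    [[-0.0005,0.0063,0],-0.0889],
    [[0,0.0094,0],-0.1333],
    [[0.0008,0.0124,0],-0.1778],
    [[0.0017,0.0154,0],-0.2222],
  ],
)

```text
clock: 13.5
tool_pos: [0.4644, -0.023, 0.0956]
orientation: [-179.7, -0.1, -49.5]
force: [-2.6, 8.6, 10.0]
opening: 0.0005
gripper_force: 5.3
```

```bash
python3 -c "
from h import *
st();go(14)"
```

```text
t 13.50 fix xy [35.7  5.7] tipz 29.6 yaw -49.5 Ffix [ 8.8 -1.4 10. ]
shares [-0.      0.0038  0.0026]
```

send_rows(
  deltas=[
    [[-0.0008,0,0],0],
    [[-0.0015,0,0],0],
    [[-0.0015,0,0],0],
    [[-0.0015,0,0],0],
    [[-0.0015,0,0],0],
  ],
)

```text
clock: 13.92
tool_pos: [0.4638, -0.0228, 0.0956]
orientation: [-179.8, -0.1, -49.6]
force: [0.3, 1.2, 9.7]
opening: 0.0005
gripper_force: 4.8
```

```bash
python3 -c "
from h import *
st();go(14)"
```

```text
t 13.92 fix xy [36.   6.2] tipz 29.6 yaw -49.6 Ffix [ 1.  -0.8  9.7]
shares [0.0006 0.0034 0.0006]
```

send_rows(
  deltas=[
    [[0,0.0031,0],-0.0444],
    [[0.0002,0.0063,0],-0.0889],
    [[0.0006,0.0094,0],-0.1333],
    [[0.0012,0.0124,0],-0.1778],
    [[0.002,0.0154,0],-0.2222],
  ],
)

```text
clock: 14.33
tool_pos: [0.455, -0.0319, 0.0955]
orientation: [-179.8, -0.1, -29.5]
force: [-0.4, 4.7, 10.2]
opening: 0.0005
gripper_force: 5.1
```

```bash
python3 -c "
from h import *
st();go(34)
p=ctrl.snapshot('side');flat(p,'c.png')"
```

```text
t 14.33 fix xy [31.8 18.1] tipz 29.5 yaw -29.5 Ffix [ 4.4 -1.7 10.2]
shares [0.0006 0.0035 0.0026]
```

View pics/c.png

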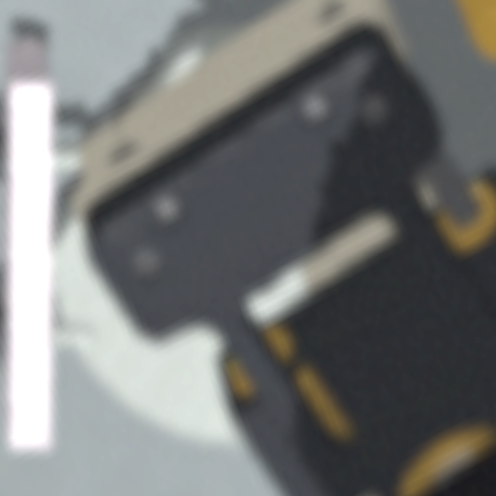

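Viewed: the gripper hides the flat here. From the finger angle (29.6°) and the constant offset (flat = finger + 121°), the flat is at about 150°, so about 30° remain. Continuing.

send_rows(
  deltas=[
    [[-0.0004,0.0031,0],-0.0444],
    [[-0.0002,0.0063,0],-0.0889],
    [[0.0002,0.0094,0],-0.1333],
    [[0.001,0.0124,0],-0.1778],
    [[0.0018,0.0154,0],-0.2222],
  ],
)

```text
clock: 14.8
tool_pos: [0.4495, -0.0436, 0.0953]
orientation: [-179.9, -0.1, -9.5]
force: [-1.6, 4.0, 10.0]
opening: 0.0007
gripper_force: 5.3
```

```bash
python3 -c "
from h import *
st();go(54)
o=ctrl.get_obs();f=fx(o['tool_pos']);print(np.degrees(np.arctan2(f[1],f[0])),np.linalg.norm(f))
p=ctrl.snapshot('side')
for d in ctrl.boxes_of(p,'bar_face')[:2]:print(d['conf'],fx(ray(p,*px(d),.037)))"
```

```text
t 14.80 fix xy [23.7 28.2] tipz 29.3 yaw -9.5 Ffix [ 4.3 -0.3 10. ]
shares [0.0009 0.0033 0.0025]
49.927852341314335 36.84384838715254
0.67 [-51.79219804  44.35784565]
0.61 [-78.37381868   8.52963407]
```

send_rows(
  deltas=[
    [[0,0.0016,0],-0.022],
    [[0.0001,0.0031,0],-0.044],
    [[0.0002,0.0047,0],-0.067],
    [[0.0003,0.0063,0],-0.089],
    [[0.0003,0.0063,0],-0.089],
  ],
)

```text
clock: 15.32
tool_pos: [0.4486, -0.049, 0.0952]
orientation: [-180.0, -0.1, -1.5]
force: [-1.5, 2.1, 10.8]
opening: 0.0003
gripper_force: 5.3
```

```bash
python3 -c "
from h import *
st()
o=ctrl.get_obs();f=fx(o['tool_pos']);print(np.degrees(np.arctan2(f[1],f[0])),np.linalg.norm(f))"
```

```text
t 15.32 fix xy [19.3 31.4] tipz 29.2 yaw -1.5 Ffix [ 2.5  0.4 10.8]
58.35257987408121 36.855183746500686
```

Estimated square (finger at 58.4°, flat at about 179.5°). I'll lift straight up and go back to the viewing pose.

send_rows(
  deltas=[
    [[0,0,-0.005],0],
    [[0,0,-0.015],0],
    [[0,0,-0.06],0],
    [[0,0,-0.11],0],
    [[0,0,-0.16],0],
  ],
)

```text
clock: 15.73
tool_pos: [0.4469, -0.0494, 0.2237]
orientation: [180.0, 0.1, -1.7]
force: [1.3, -0.1, 1.0]
opening: 0.0009
gripper_force: 0.0
```

send_rows(
  deltas=[
    [[0.005,-0.006,-0.05],0.07],
    [[0.01,-0.012,-0.07],0.15],
    [[0.015,-0.018,-0.07],0.22],
    [[0.02,-0.024,-0.07],0.3],
    [[0.02,-0.03,-0.07],0.38],
  ],
)

```text
clock: 16.15
tool_pos: [0.4649, -0.0253, 0.2791]
orientation: [-180.0, -0.0, -36.2]
force: [-0.2, -0.0, -0.8]
opening: 0.0002
gripper_force: 0.0
```

send_rows(
  deltas=[
    [[0,0,0],0.07],
    [[0,0,0],0.15],
    [[0,0,0],0.22],
    [[0,0,0],0.3],
    [[0,0,0],0.3],
  ],
)

```text
clock: 16.57
tool_pos: [0.4642, -0.0256, 0.2785]
orientation: [180.0, 0.0, -63.2]
force: [-0.2, -0.3, -0.2]
opening: 0.0006
gripper_force: 0.0
```

```bash
cat > m.py <<'E'
from h import *
st()
p=ctrl.snapshot("wrist");s=ctrl.snapshot("side")
S=4;W=70
r=rect(p,HUB,YAW,s=S,w=W);r2=rect(s,HUB,YAW,s=S,w=W)
print(r.shape)
# vertical bright->dark profile: bar's front edge and disc's left edge, per row (mm from hub)
g=cv2.cvtColor(r,cv2.COLOR_BGR2GRAY).astype(int)
for y in range(-36,37,6):
    row=g[int((W-y)*S)]; print(y,row[int((W-60)*S):int((W-30)*S):4].tolist())
cv2.imwrite("pics/f.png",cv2.resize(np.hstack([r,r2]),(800,400)))
E
python3 m.py
```

```text
t 16.57 fix xy [33.3  7. ] tipz 212.5 yaw -63.2 Ffix [-0.1  0.3 -0.2]
(560, 560, 3)
-36 [133, 131, 133, 135, 135, 134, 134, 136, 209, 230, 233, 234, 233, 234, 234, 233, 231, 227, 120, 72, 108, 136, 135, 132, 133, 144, 169, 198, 203, 200]
-30 [134, 135, 135, 132, 132, 133, 131, 135, 222, 230, 232, 233, 233, 231, 233, 231, 230, 231, 101, 78, 144, 182, 200, 201, 201, 202, 197, 195, 197, 201]
-24 [82, 83, 84, 83, 83, 84, 79, 126, 201, 231, 232, 233, 233, 231, 232, 231, 230, 230, 128, 195, 203, 199, 198, 198, 199, 202, 199, 194, 195, 197]
-18 [56, 57, 56, 58, 57, 56, 53, 65, 180, 232, 231, 232, 231, 231, 231, 229, 229, 230, 105, 153, 206, 197, 196, 197, 198, 199, 198, 195, 192, 193]
-12 [124, 138, 136, 119, 131, 133, 132, 133, 190, 230, 230, 231, 231, 229, 231, 229, 228, 233, 90, 110, 193, 199, 193, 194, 194, 197, 198, 195, 191, 190]
-6 [133, 134, 131, 132, 133, 134, 133, 133, 173, 230, 229, 230, 230, 230, 230, 229, 228, 234, 89, 77, 166, 200, 193, 192, 192, 192, 194, 194, 191, 188]
0 [132, 131, 133, 132, 130, 132, 131, 130, 171, 232, 229, 229, 229, 229, 228, 228, 227, 227, 103, 52, 119, 
[... 243 characters left out ...]
5, 227, 228, 227, 226, 227, 227, 226, 225, 224, 128, 51, 82, 132, 191, 190, 186, 186, 187, 188, 190, 185]
18 [70, 70, 70, 69, 69, 70, 66, 60, 165, 227, 225, 225, 226, 226, 226, 224, 223, 221, 136, 73, 86, 98, 174, 193, 185, 186, 184, 186, 186, 184]
24 [73, 74, 75, 74, 72, 74, 72, 70, 166, 225, 224, 225, 226, 226, 226, 224, 222, 224, 164, 90, 114, 116, 149, 189, 184, 181, 182, 183, 183, 182]
30 [134, 126, 118, 135, 133, 118, 115, 135, 190, 222, 223, 224, 224, 226, 225, 223, 221, 224, 158, 72, 119, 130, 135, 179, 187, 180, 181, 181, 181, 182]
36 [133, 135, 134, 135, 133, 133, 133, 133, 197, 220, 221, 223, 224, 224, 224, 222, 220, 221, 142, 100, 114, 133, 131, 132, 132, 116, 129, 172, 179, 180]
```

The bar front lies at x≈-42. The disc's flat goes from -41.3 at y=-24 to -37.5 at y=+30, so its normal is at about 176° and it needs about 4° more in the same direction. I'll make one short second stroke.

```bash
python3 -c "
from h import *
st();go(-3)"
```

```text
t 16.67 fix xy [33.3  6.8] tipz 212.5 yaw -62.6 Ffix [-0.2 -0.4  0.7]
shares [-0.0031 -0.011   0.0457]
```

send_rows(
  deltas=[
    [[-0.003,-0.005,0.045],0.02],
    [[-0.003,-0.011,0.09],0.04],
    [[-0.003,-0.011,0.135],0.045],
    [[-0.003,-0.011,0.17],0.045],
    [[-0.003,-0.011,0.19],0.045],
  ],
)

```text
clock: 17.08
tool_pos: [0.4697, -0.0199, 0.1235]
orientation: [179.8, 0.0, -66.7]
force: [-0.8, 0.2, -0.4]
opening: 0.0007
gripper_force: 0.0
```

send_rows(
  deltas=[
    [[0,0,0.01],0],
    [[0,0,0.018],0],
    [[0,0,0.025],0],
    [[0,0,0.025],0],
    [[0,0,0.025],0],
  ],
)

```text
clock: 17.5
tool_pos: [0.4719, -0.0192, 0.1071]
orientation: [-179.9, -0.0, -66.8]
force: [-0.1, -0.2, 0.2]
opening: 0.0006
gripper_force: 0.0
```

```bash
python3 -c "
from h import *
st();go(-3)"
```

```text
t 17.50 fix xy [35.7 -2.7] tipz 41.1 yaw -66.8 Ffix [-0.2  0.2  0.2]
shares [-0.0003  0.001  -0.0014]
```

Tip at 41 mm, so down about 7 to contact and then about 4 of press.

send_rows(
  deltas=[
    [[0,0,0.003],0],
    [[0,0,0.006],0],
    [[0,0,0.0075],0],
    [[0,0,0.009],0],
    [[0,0,0.009],0],
  ],
)

```text
clock: 17.92
tool_pos: [0.4716, -0.0192, 0.0994]
orientation: [-180.0, 0.0, -66.9]
force: [-0.4, 1.4, 3.5]
opening: 0.0004
gripper_force: 1.6
```

send_rows(
  deltas=[
    [[0,0,0.001],0],
    [[0,0,0.002],0],
    [[0,0,0.003],0],
    [[0,0,0.0035],0],
    [[0,0,0.0035],0],
  ],
)

```text
clock: 18.33
tool_pos: [0.4716, -0.0191, 0.0969]
orientation: [-180.0, 0.0, -66.9]
force: [-3.4, 2.8, 8.7]
opening: 0.0005
gripper_force: 4.2
```

```bash
python3 -c "
from h import *
st()"
```

```text
t 18.33 fix xy [35.9 -2.5] tipz 30.9 yaw -66.9 Ffix [4.  1.8 8.7]
```

send_rows(
  deltas=[
    [[-0.0003,0.001,0.0005],-0.014],
    [[-0.0005,0.002,0.0005],-0.028],
    [[-0.0005,0.003,0.0005],-0.042],
    [[-0.0005,0.0045,0.0005],-0.06],
    [[-0.0005,0.0045,0.0005],-0.06],
  ],
)

```text
clock: 18.75
tool_pos: [0.469, -0.0202, 0.0969]
orientation: [-179.9, -0.0, -61.3]
force: [-0.8, 0.6, 8.2]
opening: 0.0005
gripper_force: 3.9
```

```bash
python3 -c "
from h import *
st()"
```

```text
t 18.75 fix xy [36.1  0.4] tipz 30.9 yaw -61.3 Ffix [0.9 0.4 8.2]
```

Moved 2.9 mm (about 4.6°). Lift and measure again.

send_rows(
  deltas=[
    [[0,0,-0.005],0],
    [[0,0,-0.015],0],
    [[0,0,-0.06],0],
    [[0,0,-0.11],0],
    [[0,0,-0.15],0],
  ],
)

```text
clock: 19.17
tool_pos: [0.4677, -0.0206, 0.2186]
orientation: [180.0, -0.0, -61.5]
force: [1.5, 0.4, 0.8]
opening: 0.0003
gripper_force: 0.0
```

send_rows(
  deltas=[
    [[-0.005,0,-0.03],0],
    [[-0.01,0,-0.07],0],
    [[-0.01,0,-0.08],0],
    [[-0.01,0,-0.08],0],
    [[-0.01,0,-0.08],0],
  ],
)

```text
clock: 19.58
tool_pos: [0.4638, -0.0134, 0.2805]
orientation: [-179.9, 0.0, -61.5]
force: [-0.1, -0.0, -1.3]
opening: 0.0007
gripper_force: 0.0
```

```bash
cat > m2.py <<'E'
from h import *
st()
p=ctrl.snapshot("wrist");s=ctrl.snapshot("side");S=8;W=60
r=rect(p,HUB,YAW,s=S,w=W);g=cv2.GaussianBlur(cv2.cvtColor(r,cv2.COLOR_BGR2GRAY),(5,5),0).astype(float)
ys=[];B=[];D=[]
for y in range(-28,29,4):
    x0=int((W-50)*S);row=np.diff(g[int((W-y)*S),x0:int((W-30)*S)])
    b=row.argmin();d=b+row[b:].argmax();ys.append(y);B.append((x0+b)/S-W);D.append((x0+d)/S-W)
print("bar",np.round(B,1));print("disc",np.round(D,1))
pb=np.polyfit(ys,B,1);pd=np.polyfit(ys,D,1);print("tilt bar,disc deg",np.degrees(np.arctan([pb[0],pd[0]])),"x",pb[1],pd[1])
cv2.imwrite("pics/f.png",cv2.convertScaleAbs(cv2.resize(r,(600,600)),alpha=1.2))
E
python3 m2.py
```

```text
t 19.58 fix xy [44.5  1.9] tipz 214.5 yaw -61.5 Ffix [ 0.   0.2 -1.3]
bar [-40.5 -40.6 -40.  -40.2 -40.5 -40.6 -40.5 -40.1 -40.1 -40.4 -40.6 -40.9
 -40.  -40.1 -40.4]
disc [-39.6 -39.2 -39.4 -38.8 -39.  -39.1 -39.  -39.2 -39.5 -39.6 -39.8 -39.2
 -39.4 -39.5 -39.5]
tilt bar,disc deg [ 0.09591918 -0.32612201] x -40.374999999999986 -39.325
```

View pics/f.png

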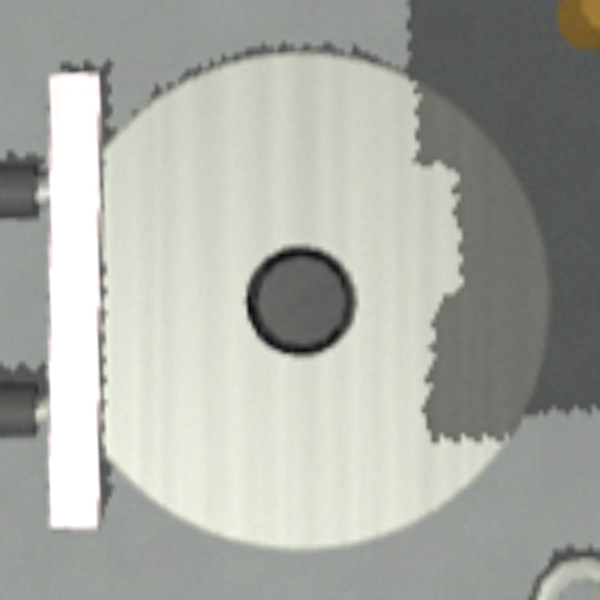

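The flat at (103,150)-(103,450) lies squarely along the bar, with the brushing parallel to it. The washer and standoff are in place and the robot is clear. Handing in.

```bash
python3 -c "
from plant import ctrl
print(ctrl.close_job())"
```

```text
the job is handed in; nothing more can be done
None
```

The carriage is pushed home, the disc's flat lies squarely against the bar (within about 0.5° in the last picture), the arm is clear, and the job was handed in at about 20 s; no verdict came back.

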